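Turn and seat the keyed lid of a coffee canister

ROBOT

A 7-joint arm with a two-finger parallel gripper is mounted at the origin on the work surface. World frame = base frame: x ahead of the robot, y to its left, z up, the work surface at z = 0. Lengths are in m, angles in degrees, forces in N, time in s.
With the tool pointing down it reaches from about 0.425 to 0.95 m from the base axis. Payload 4.7 kg.
Tool frame: the origin (TCP) lies on the centre line of the jaws, within the pads' length; the fingertips stand env.tip_reach ahead of it and the grasp point (between the pads) lies 5 mm behind it (env.tip_reach is the distance from the TCP to the fingertips, in m); z points along the fingers, x is the direction in which the jaws open and shut, and the axes are right-handed (so a half turn about z gives the same grasp; the last joint's range is limited). The gripper opens to 85 mm and grips with 20 to 120 N. Pads are 22 mm wide; open, the fingers measure 114 mm over their backs; the gripper's body (76 mm by 85 mm) begins 54 mm behind the grasp point. The pads swing forward as they close: fully open they stand 13 mm farther back than shut.
Start: joints at [68.99, 26.849, -2.785, 87.806, 1.381, 65.374, -4.715], TCP at [0.224, -0.637, 0.245] pointing down, gripper open.
Joint ranges: [-148.3, 148.3], [-19.14, 114.17], [-79.39, 73.82], [5.75, 140.21], [-59.74, 239.74], [12.07, 113.84], [-152.46, 152.46]. Speed limits (degrees/s): [147.25, 147.25, 180, 180, 180, 180, 180].

INTERFACE

Orientations are given as a 3x3 rotation matrix whose columns are the frame's x, y, z axes.
In Python, from rig import env gives the robot as it stands.
- The arm moves only by the tool apply_moves, never from a script. Its argument "plan" is a list of rows, each a list of 7 numbers: the shift along the tool's x, y, z in mm, then the turn, a rotation vector about the tool's x, y, z in rad, then the opening, from 0 (shut) to 1 (fully open). A call has 1 to 12 rows; each row is the pose to reach, as a shift and turn from the pose measured when the call began, along the tool's axes at that moment; what a row does not reach only later rows make up. A row lasts 1/8 s, in which the tool goes at most 62.5 mm and 10.7 degrees, less where a joint would pass 70% of its speed; a pose out of reach is approached as far as the arm can. A call with a gripper value outside its range is refused whole. The fingers move at their own pace and stop on an object; "force" is the grip in N (left out, the last holds). Time passes only in rows, so rows that repeat a pose let the fingers close. It gives the time, the measured TCP pose, the force and the opening at its end, in the units of the state.
- env.read_state(): the state, without advancing time (a new reading comes with each control period).
- env.read_camera(name): name is "side" or "top"; returns (picture, depth): 420x560x3 uint8, red, green, blue; 420x560 float32, m along the optical axis (not along the pixel's ray), 0 where there is no reading.
- env.camera_model(name): a dict with "vfov" (degrees; the focal length in pixels is half the picture's height over the tangent of half this angle, whatever the lens; pixels are square), "cx", "cy" (the principal point, pixels), "rvec" (rotation vector, rad) and "tvec" (3), from world to camera coordinates, as OpenCV has them. Camera axes: x right, y down, z forward; pixel columns grow to the right and rows downward; lengths in m; the calibration is good to about 2 mm. A picture is of the moment at which its call begins. camera_model takes no time and is no camera call.
- env.job_done(): hands the job in, once; it reports no verdict.
Trained networks look in the newest picture that a camera, given by its name, has taken for a name from the list of things; names that differ only in an ending like _2 or _b are one class to them, and where a whole thing is asked for, a point or a joint stands for the part that bears it (a point fixed in the world has none). Each returns a list of dicts, best first, with "score" (0 to 1); they miss things now and then, are a little off and sometimes report something else, mostly with a low value. They report only what shows in the picture. A call takes as long as a camera call.
- env.recognise(camera, target): "position" ([column, row] in pixels, amid what is visible of it).
- env.pinpoint(camera, target): "position" ([column, row] in pixels: a listed point, or the origin of a listed thing).
The state is a dict: "time_s": time; "q": joint angles; "qd": joint speeds; "effort": joint torques, N m; "tcp_pos": TCP position; "orientation": TCP orientation; "contact_force": force on the tool from outside, world axes, zero at the start; "ft_torque": the same for the moment, N m; "finger_gap": opening from 0.0 (shut) to 1.0 (fully open).
Only numpy, scipy, OpenCV 4.12 (cv2) and the standard library are available. Lean on these libraries where they do the work, as an engineer would, in place of code of your own. Each camera call takes 0.05 s, during which the arm holds its last target.

TASK

The wooden lid of the steel coffee canister stands proud because it is turned the wrong way round. With the fingertips, push the upright rib on the lid sideways until the notch in the lid's edge stands over the pin on the canister's rim (just inside the small steel boss on its wall), then press the middle of the lid straight down until it is fully home and take the hand away. Nothing is to be gripped or lifted, and everything else on the counter stays where it stands.

Things in the scene. Friction and masses are not known exactly. Their poses are not given: they have to be found in the camera images.
- lid_top (a point): Centre of the flat upper face of the wooden lid, a disc of 116 mm diameter and 10 mm thickness on the steel coffee canister (126 mm diameter, stands fast on the counter). Lies on the lid's turning axis, which is vertical, at about z = 0.094 while the lid is up and z = 0.086 when it is fully home. This is the place to press: bare flat wood within 20 mm of it. Axes turn with the lid: x points to the notch, -x to the rib, z up.
- notch (a point): Centre of the notch in the lid's edge, 56 mm from the lid's axis, 5 mm below its upper face. The notch is cut straight through, 16 mm wide, open outwards, about 10 mm deep. It is exactly opposite the rib.
- rib: Upright radial rib on top of the lid, same wood: 30 mm long (from 22 to 52 mm from the lid's axis), 8 mm thick, 18 mm high. Origin at the centre of its foot, on the lid's upper face, 37 mm from the lid's axis; its x is the radial direction (pointing to the axis), y across its thickness, z up. About 2 N sideways at its middle turns the lid, and the lid stays wherever it is left. Pinching or shoving it with more than 18 N is a fault.
- pin (a point): Top of the upright steel pin on the canister's rim: 10 mm diameter, round-ended, 56 mm from the axis, top at z = 0.082, 2 mm below the raised lid. Beside it a boss 22 mm wide stands out of the wall, to 73.5 mm from the axis. The lid goes down only with its notch over the pin; elsewhere it meets the pin after 2 mm and resists (7 N more per mm); forcing it down there is a fault.
- lid_turn (a joint): Angle of the lid on the canister, rad, growing anticlockwise seen from above: 0 or 2 pi when the notch is over the pin. It turns freely either way, many turns. At the start anywhere from 0.7 to 5.58.
- lid_press (a joint): How far the lid is pressed down, m: 0 at the start, 0.008 fully home at a firm stop; negative if it is pulled up. A tight seal holds it at any height: it takes about 6 N to slide and stays when let go.
- lokum_dish: Bystander: round glass dish with a domed glass lid and a ball knob, 116 mm across, 103 mm high; origin at the centre of its underside. Loose. In line with the canister and the cezve, in any order, about 210 mm apart.
- cezve: Bystander: small open steel coffee pot, 76 mm across, 68 mm high, long wooden handle on its -x side reaching 156 mm from its centre, its end 98 mm high; origin at the centre of its underside. Loose.
- cup: Bystander: white ceramic cup with a handle on its +y side, 62 mm across, 55 mm high, behind the row; origin at the centre of its underside. Loose.
- sugar_jar: Bystander: glass jar with a steel cap, 72 mm across, 110 mm high, behind the row on the right; origin at the centre of its underside. Loose.

How it is judged (in metres and radians):
On the way:
1. the lid is turned until its notch stands over the pin (within 7 mm), before it is pressed down (horizontal distance between notch and pin below 0.007 m and value of joint lid_press below 0.0045 m), for 0.2 s.
At the end, for the whole second after the job is handed in: The lid is pressed down at least 6.5 of its 8 mm with the notch over the pin (centres within 5 mm), it is at rest, and the robot has let go of it (value of joint lid_press above 0.0065 m and horizontal distance between notch and pin below 0.005 m and velocity of joint lid_turn between -0.05 and 0.05 rad/s); the robot touches nothing.
It fails at once if the lid is pulled up by more than 4 mm (value of joint lid_press below -0.004 m).
It fails at once if the lid is forced down with its notch off the pin (value of joint lid_press above 0.0065 m and horizontal distance between notch and pin above 0.008 m).
It fails at once if the rib is pinched or shoved hard (more than 18 N) (contact force between the fingers and rib above 18 N).
It fails at once if the dish, cezve, cup or sugar jar is moved by more than 15 mm or tipped (distance of any of lokum_dish, cezve, cup, sugar_jar from where it was at the start of the episode above 0.015 m or angle between any of lokum_dish, cezve, cup, sugar_jar's own z axis and vertical above 0.3 rad).
It also fails if it takes over 58 s, if anything falls off the work surface, if the arm or the gripper's body presses on something with over 40 N, if the wrist force passes 120 N, or if a joint passes its speed limit or range.

## Working session

There is one attempt and no reset: what is moved stays moved. The work goes in short steps, Python scripts to look and compute and a tool call to move; the robot and the scene stay as the last step left them, time stands still between calls to the robot, and variables do not carry over. Pictures are saved under pics/ and viewed, and the job is handed in when it is done.

Besides the shell and the picture viewer there is one more tool, called after ">>>" by a JSON object that holds its "name" and its "arguments". apply_moves: Moves the arm, as the interface text tells. Its arguments: {"type":"object","properties":{"plan":{"type":"array"},"force":{"type":"number"}},"required":["plan"]}

```bash
ls; mkdir -p pics
cat > h.py <<'E'
import numpy as np, cv2
from rig import env
def cam(n):
    m=env.camera_model(n); R=cv2.Rodrigues(np.array(m['rvec'],float))[0]; t=np.array(m['tvec'],float).ravel()
    f=210/np.tan(np.radians(m['vfov'])/2); return R,t,f,m['cx'],m['cy']
def ray(n,p):
    R,t,f,cx,cy=cam(n); d=R.T@np.array([(p[0]-cx)/f,(p[1]-cy)/f,1]); return -R.T@t,d
def atz(n,p,z):
    o,d=ray(n,p); return o+d*(z-o[2])/d[2]
def proj(n,X):
    R,t,f,cx,cy=cam(n); c=R@np.array(X)+t; return [c[0]/c[2]*f+cx,c[1]/c[2]*f+cy]
def snap(n,name):
    im,d=env.read_camera(n); cv2.imwrite('pics/'+name+'.png',im[:,:,::-1]); return im,d
E
python3 - <<'E'
from h import *
s=env.read_state(); print(s['time_s'],s['tcp_pos'],s['orientation'],s['contact_force'],env.tip_reach)
for n in('top','side'):
    print(n,env.camera_model(n)); snap(n,n+'0')
    for t,z in(('lid_top',.094),('notch',.089),('rib',.094),('pin',.082)):
        r=env.pinpoint(n,t); print(t,[(q['score'],q['position'],atz(n,q['position'],z).round(4)) for q in r[:2]])
E
```

```text
pics
0.0 [ 0.22350794 -0.63632916  0.24426065] [[ 3.31430976e-01 -9.43479196e-01 -7.18004168e-04]
 [-9.43477487e-01 -3.31431744e-01  1.79725466e-03]
 [-1.93364175e-03  8.17549030e-05 -9.99998127e-01]] [-0.12534022  0.37887611 -0.72619459] 0.014
top {'vfov': 50.76088692472493, 'cx': 278.322221684441, 'cy': 210.04172725143644, 'rvec': array([ 2.08837092, -2.13866445,  0.16431082]), 'tvec': array([0.01063034, 0.63109385, 0.86426895])}
lid_top [(0.74, [369.6, 250.7], array([ 0.539, -0.182,  0.094]))]
notch [(0.62, [391.1, 238.6], array([ 0.5622, -0.2265,  0.089 ]))]
rib [(0.65, [352.3, 263.1], array([ 0.5156, -0.1471,  0.094 ]))]
pin [(0.92, [378.5, 278.0], array([ 0.4862, -0.1984,  0.082 ]))]
side {'vfov': 57.42176154992642, 'cx': 282.6759481379797, 'cy': 211.91162099808056, 'rvec': array([ 2.23940692, -0.61942417,  0.28754826]), 'tvec': array([-0.5075641 ,  0.27313278,  0.71241347])}
lid_top [(0.86, [305.9, 274.8], array([ 0.5377, -0.1774,  0.094 ]))]
notch [(0.93, [334.6, 290.4], array([ 0.5662, -0.2331,  0.089 ])), (0.32, [290.1, 271.2], array([ 0.5182, -0.1507,  0.089 ]))]
rib [(0.6, [290.1, 269.1], array([ 0.5188, -0.1496,  0.094 ]))]
pin [(0.75, [282.9, 301.2], array([ 0.4721, -0.1996,  0.082 ])), (0.45, [329.7, 291.6], array([ 0.5601, -0.2267,  0.082 ]))]
```

View pics/top0.png

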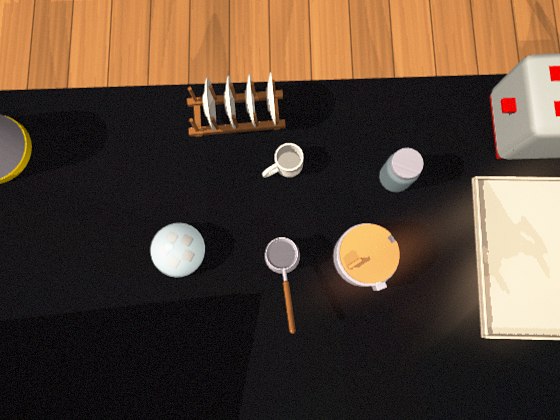

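View pics/side0.png

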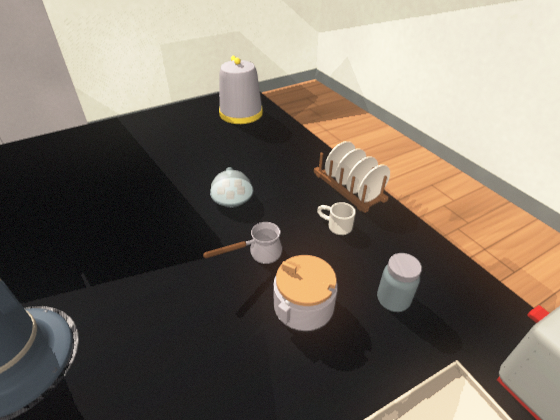

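The top view shows the lid centred at about (368,253), with the notch at (391,239), the rib at (356,260) and the boss at (379,286). The rib has to go about 100° clockwise. Next I'll refine the axis and the angles.

Run:
```python
from h import *
for n in('top','side'):
    im=cv2.imread(f'pics/{n}0.png'); hsv=cv2.cvtColor(im,cv2.COLOR_BGR2HSV)
    m=((hsv[...,0]>8)&(hsv[...,0]<24)&(hsv[...,1]>140)&(hsv[...,2]>110)).astype(np.uint8)
    k,l,st,_=cv2.connectedComponentsWithStats(m)
    c=(369,245) if n=='top' else (312,275)
    b=(l==l[c[1],c[0]]).astype(np.uint8); cn=max(cv2.findContours(b,0,1)[0],key=len)
    P=np.array([atz(n,p[0],.094)[:2] for p in cv2.convexHull(cn)])
    from scipy.optimize import least_squares
    r=least_squares(lambda v:np.hypot(*(P-v[:2]).T)-.058,[.538,-.18],loss='soft_l1',f_scale=.001)
    print(n,st[l[c[1],c[0]]],r.x,np.abs(r.fun).max(),np.std(r.fun))
    x0,y0,x1,y1=(320,205,425,300) if n=='top' else (255,245,360,340)
    cv2.imwrite(f'pics/{n}0z.png',cv2.resize(im[y0:y1,x0:x1],None,fx=5,fy=5,interpolation=cv2.INTER_CUBIC))
```

```text
top [     0     53    560    367 187001] [0.84477947 0.00839923] 0.745236246316383 0.2225730530867056
side [     0      0    560    420 234100] [0.59122296 0.0126785 ] 2.4998904730022993 0.9420242668118202
```

Run:
```python
from h import *
# angles for a candidate centre: overlay expected pin
for n,o in (('top',(320,205)),('side',(255,245))):
    im=cv2.imread(f'pics/{n}0z.png'); print(im.shape)
```

```text
(475, 525, 3)
(475, 525, 3)
```

View pics/top0z.png

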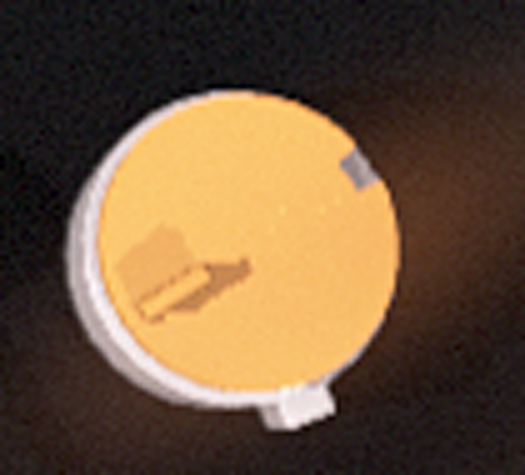

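View pics/side0z.png

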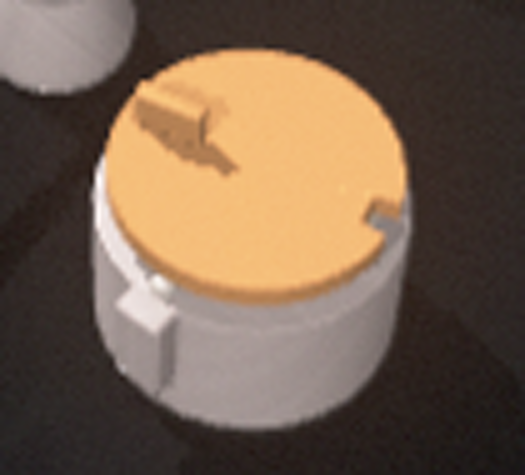

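In the zooms, the notch is at top (391,239) and side (332,288). The boss is at top (380,286), and the pin tip is at side (286,302). My colour mask picked up the background, so I'll fix that.

```bash
cat >> h.py <<'E'
def lidfit(n,im,z=.094):
    from scipy.optimize import least_squares
    hsv=cv2.cvtColor(im,cv2.COLOR_RGB2HSV); H=hsv.astype(int)
    m=((H[...,0]>8)&(H[...,0]<26)&(H[...,1]>100)&(H[...,2]>200)).astype(np.uint8)
    u,v=np.int32(proj(n,[.538,-.18,z])); x=np.zeros_like(m); x[v-60:v+60,u-60:u+60]=m[v-60:v+60,u-60:u+60]
    k,l,st,_=cv2.connectedComponentsWithStats(x); b=(l==1+np.argmax(st[1:,4])).astype(np.uint8)
    cn=max(cv2.findContours(b,0,1)[0],key=len)
    P=np.array([atz(n,p[0],z)[:2] for p in cv2.convexHull(cn)])
    r=least_squares(lambda v:np.hypot(*(P-v[:2]).T)-v[2],[.538,-.18,.058],loss='soft_l1',f_scale=.001)
    return r.x,st[1:,4].max()
E
python3 - <<'E'
from h import *
for n in('top','side'):
    im=cv2.imread(f'pics/{n}0.png')[:,:,::-1].copy(); c,a=lidfit(n,im); c=c[:2] if 0 else c
    print(n,c.round(4),a)
    def ang(p,z):
        v=atz(n,p,z)[:2]-c[:2]; return np.degrees(np.arctan2(v[1],v[0])).round(1),np.hypot(*v).round(4)
    if n=='top': print('notch',ang((392,238.8),.094),ang((391.1,238.6),.089),'boss',ang((379.6,286),.078),'rib',ang((352.3,263.1),.094),'ribtop',ang((354.6,263),.112))
    else: print('notch',ang((334.6,290.4),.089),'pin',ang((286.4,302.4),.082),'rib',ang((290.1,269.1),.094))
E
```

```text
top [ 0.5344 -0.1809  0.0579] 2717
notch (np.float64(-59.8), np.float64(0.0534)) (np.float64(-58.6), np.float64(0.0534)) boss (np.float64(-163.0), np.float64(0.0665)) rib (np.float64(119.0), np.float64(0.0386)) ribtop (np.float64(121.7), np.float64(0.0375))
side [ 0.5332 -0.1821  0.0581] 2118
notch (np.float64(-57.1), np.float64(0.0607)) pin (np.float64(-157.9), np.float64(0.0614)) rib (np.float64(114.0), np.float64(0.0355))
```

```bash
cat >> h.py <<'E'
from scipy.spatial.transform import Rotation as Ro
C=np.array([.534,-.1815])
def tgt(phi,off,r=.037):  # tool behind rib (clockwise push); x_tool=-rhat, y_tool=-t
    p=np.radians(phi); rh=np.array([np.cos(p),np.sin(p)]); t=np.array([np.sin(p),-np.cos(p)])
    P=C+r*rh-off*t
    return P,np.array([[-rh[0],-t[0],0],[-rh[1],-t[1],0],[0,0,-1.]])
def row(P,z,R):
    s=env.read_state(); O=np.array(s['orientation']); d=O.T@(np.r_[P,z]-s['tcp_pos'])*1000
    return d.round(1),Ro.from_matrix(O.T@R).as_rotvec().round(3)
E
python3 - <<'E'
from h import *
P,R=tgt(120,.030); print(P,row(P,.2,R))
E
```

```text
[ 0.48951924 -0.16445706] (array([-357.6, -407.3,   45.3]), array([-0.   ,  0.   , -0.186]))
```

>>> {"name": "apply_moves", "arguments": {"plan": [[-36, -41, 0, 0, 0, -0.02, 0], [-72, -82, 0, 0, 0, -0.04, 0], [-108, -123, 5, 0, 0, -0.06, 0], [-144, -164, 10, 0, 0, -0.08, 0], [-180, -205, 15, 0, 0, -0.1, 0], [-216, -246, 20, 0, 0, -0.12, 0], [-252, -287, 25, 0, 0, -0.14, 0], [-288, -328, 30, 0, 0, -0.16, 0], [-324, -368, 35, 0, 0, -0.186, 0], [-350, -398, 42, 0, 0, -0.186, 0], [-358, -407, 45, 0, 0, -0.186, 0], [-358, -407, 45, 0, 0, -0.186, 0]]}}

```text
time_s: 2.0
tcp_pos: [0.489, -0.1643, 0.2002]
orientation: [[0.501, -0.866, -0.001], [-0.866, -0.501, -0.0], [-0.0, 0.001, -1.0]]
contact_force: [0.6, -1.1, 0.3]
finger_gap: 0.002
```

Run:
```python
from h import *
P,R=tgt(120,.030); s=env.read_state();print(s['time_s'],s['tcp_pos'],s['finger_gap'],s['contact_force'],env.tip_reach,s['q']); print(row(P,.118,R))
for n in('top','side'): snap(n,n+'1')
```

```text
2.0 [ 0.4889848  -0.16427172  0.20018936] 0.001567089040372986 [ 0.58499886 -1.13896263  0.31562309] 0.014 [ 29.77951468  16.02572772 -19.02166833 111.34482893   6.43737131
  53.66269158 -52.32261731]
(array([ 0.4, -0.4, 82.2]), array([0.001, 0.   , 0.001]))
```

View pics/side1.png

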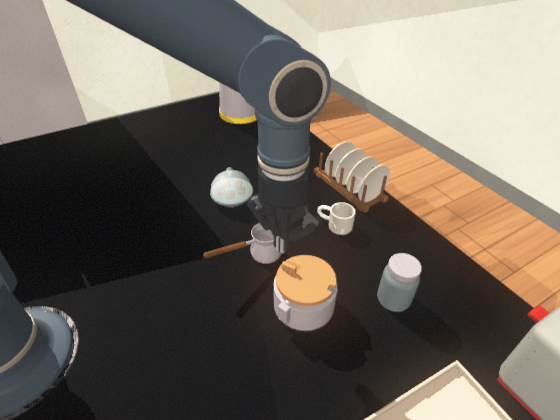

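>>> {"name": "apply_moves", "arguments": {"plan": [[0, 0, 30, 0, 0, 0, 0], [0, 0, 60, 0, 0, 0, 0], [0, 0, 75, 0, 0, 0, 0], [0, 0, 82, 0, 0, 0, 0], [0, 0, 82, 0, 0, 0, 0]]}}

```text
time_s: 2.72
tcp_pos: [0.4886, -0.1665, 0.1186]
orientation: [[0.497, -0.868, -0.0], [-0.868, -0.497, -0.001], [0.001, 0.001, -1.0]]
contact_force: [0.6, 0.1, 0.0]
finger_gap: -0.001
```

Run:
```python
from h import *
s=env.read_state();print(s['time_s'],s['tcp_pos'],s['contact_force']); 
for n in('top','side'):
    im,d=snap(n,n+'2'); u,v=np.int32(proj(n,[.52,-.17,.11]))
    cv2.imwrite(f'pics/{n}2z.png',cv2.resize(im[v-60:v+60,u-70:u+70,::-1],None,fx=5,fy=5,interpolation=2))
```

```text
2.725 [ 0.48857688 -0.16649354  0.11862686] [0.63612543 0.13944847 0.04323006]
```

View pics/side2z.png

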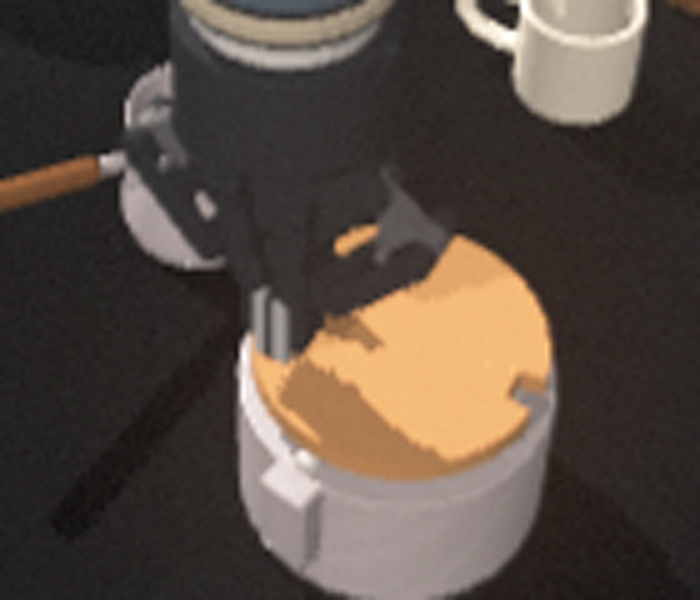

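Run:
```python
from h import *
for ph,o in [(120,.024),(120,.018),(118,.015)]+[(p,.015) for p in np.arange(112,50,-7)]:
    P,R=tgt(ph,o); d,r=row(P,.118,R); print(ph,d.tolist(),r.tolist())
```

```text
120 [-1.4, -7.3, 1.2] [-0.0, -0.002, -0.003]
120 [-1.5, -13.3, 1.2] [-0.0, -0.002, -0.003]
118 [-2.0, -17.6, 1.2] [-0.0, -0.002, 0.032]
112 [-3.2, -21.6, 1.2] [-0.0, -0.002, 0.137]
105 [-4.1, -26.4, 1.2] [-0.001, -0.002, 0.259]
98 [-4.4, -31.3, 1.2] [-0.001, -0.002, 0.381]
91 [-4.1, -36.1, 1.3] [-0.001, -0.002, 0.504]
84 [-3.3, -40.9, 1.3] [-0.001, -0.002, 0.626]
77 [-1.8, -45.6, 1.3] [-0.001, -0.002, 0.748]
70 [0.2, -50.0, 1.3] [-0.001, -0.002, 0.87]
63 [2.7, -54.2, 1.3] [-0.001, -0.002, 0.992]
56 [5.7, -58.0, 1.3] [-0.001, -0.002, 1.114]
```

>>> {"name": "apply_moves", "arguments": {"plan": [[-1, -7, 1, 0, 0, 0, 0], [-1.5, -13, 1, 0, 0, 0, 0], [-2, -17.5, 1, 0, 0, 0.03, 0], [-3, -21.5, 1, 0, 0, 0.14, 0], [-4, -26.5, 1, 0, 0, 0.26, 0], [-4.5, -31.5, 1, 0, 0, 0.38, 0]]}}

```text
time_s: 3.58
tcp_pos: [0.5135, -0.1468, 0.1181]
orientation: [[0.136, -0.991, -0.001], [-0.991, -0.136, -0.002], [0.002, 0.001, -1.0]]
contact_force: [-2.2, -0.9, 0.5]
finger_gap: 0.001
```

Run:
```python
from h import *
s=env.read_state();print(s['time_s'],s['tcp_pos'],s['contact_force'],s['ft_torque']); 
for n in('top','side'):
    im,d=snap(n,n+'3'); u,v=np.int32(proj(n,[.52,-.17,.11]))
    cv2.imwrite(f'pics/{n}3z.png',cv2.resize(im[v-60:v+60,u-70:u+70,::-1],None,fx=5,fy=5,interpolation=2))
    r=env.pinpoint(n,'notch'); print([(q['score'],q['position'],atz(n,q['position'],.089).round(4)) for q in r[:2]])
for ph in np.arange(96,29,-6):
    P,R=tgt(ph,.015); d,r=row(P,.118,R); print(ph,d.tolist(),r.tolist())
```

```text
3.575 [ 0.51351904 -0.14678006  0.11807892] [-2.19895082 -0.89455337  0.49078318] [-0.25895707  0.44052059  0.02844415]
[]
[(0.81, [326.2, 299.1], array([ 0.5409, -0.2408,  0.089 ]))]
96 [-0.1, -1.1, 0.1] [-0.001, -0.002, 0.038]
90 [-1.3, -5.1, 0.1] [-0.001, -0.002, 0.143]
84 [-2.1, -9.2, 0.1] [-0.001, -0.002, 0.248]
78 [-2.5, -13.4, 0.1] [-0.001, -0.001, 0.352]
72 [-2.4, -17.5, 0.2] [-0.001, -0.001, 0.457]
66 [-1.9, -21.7, 0.2] [-0.001, -0.001, 0.562]
60 [-0.9, -25.8, 0.2] [-0.001, -0.001, 0.666]
54 [0.4, -29.7, 0.2] [-0.001, -0.001, 0.771]
48 [2.2, -33.5, 0.2] [-0.002, -0.001, 0.876]
42 [4.4, -37.1, 0.2] [-0.002, -0.001, 0.981]
36 [6.9, -40.4, 0.2] [-0.002, -0.001, 1.085]
30 [9.7, -43.5, 0.2] [-0.002, -0.001, 1.19]
```

View pics/side3z.png

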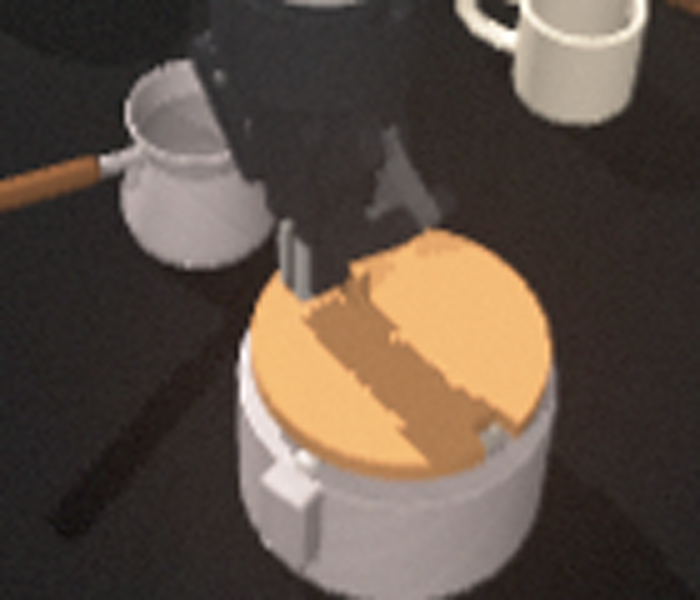

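The lid is turning with a push of about 2 N: the notch has moved to side (326,299), which puts it at about -83°. I'll carry on.

>>> {"name": "apply_moves", "arguments": {"plan": [[-1, -5, 0, 0, 0, 0.14, 0], [-2, -9, 0, 0, 0, 0.25, 0], [-2.5, -13.5, 0, 0, 0, 0.35, 0], [-2.5, -17.5, 0, 0, 0, 0.46, 0], [-2, -21.5, 0, 0, 0, 0.56, 0], [-1, -26, 0, 0, 0, 0.67, 0], [0.5, -29.5, 0, 0, 0, 0.77, 0], [2, -33.5, 0, 0, 0, 0.88, 0], [4.5, -37, 0, 0, 0, 0.98, 0], [7, -40.5, 0, 0, 0, 1.08, 0], [7, -40.5, 0, 0, 0, 1.08, 0]]}}

```text
time_s: 5.15
tcp_pos: [0.5547, -0.1474, 0.1178]
orientation: [[-0.805, -0.594, -0.0], [-0.594, 0.805, -0.001], [0.001, -0.001, -1.0]]
contact_force: [-1.9, -0.9, 0.9]
finger_gap: -0.0
```

Run:
```python
from h import *
s=env.read_state();print(s['time_s'],s['tcp_pos'],s['contact_force'],s['q'][6]); 
for n in('top','side'):
    im,d=snap(n,n+'4'); u,v=np.int32(proj(n,[.52,-.18,.11]))
    cv2.imwrite(f'pics/{n}4z.png',cv2.resize(im[v-60:v+60,u-70:u+70,::-1],None,fx=5,fy=5,interpolation=2))
    r=env.pinpoint(n,'notch'); 
    for q in r[:2]: 
        X=atz(n,q['position'],.089)[:2]-C;print(q['score'],q['position'],X,np.degrees(np.arctan2(X[1],X[0])))
    r=env.pinpoint(n,'pin')
    for q in r[:2]: 
        X=atz(n,q['position'],.082)[:2]-C;print(q['score'],q['position'],X,np.degrees(np.arctan2(X[1],X[0])))
```

```text
5.15 [ 0.55472706 -0.14740076  0.11784098] [-1.94618158 -0.85102939  0.93952682] -131.7624748224611
0.72 [295.2, 300.5] [-0.04417349 -0.03249928] -143.65737353717168
0.57 [282.6, 300.4] [-0.0614774  -0.01625698] -165.18784281978157
```

View pics/side4z.png

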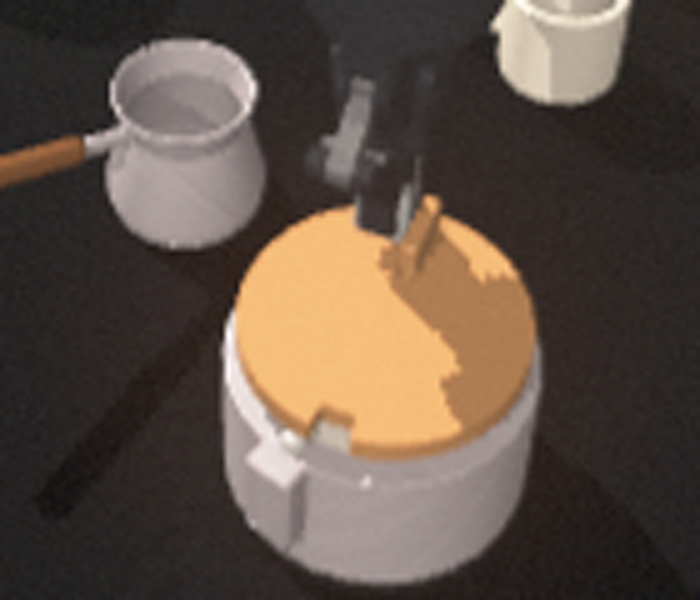

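View pics/top4z.png

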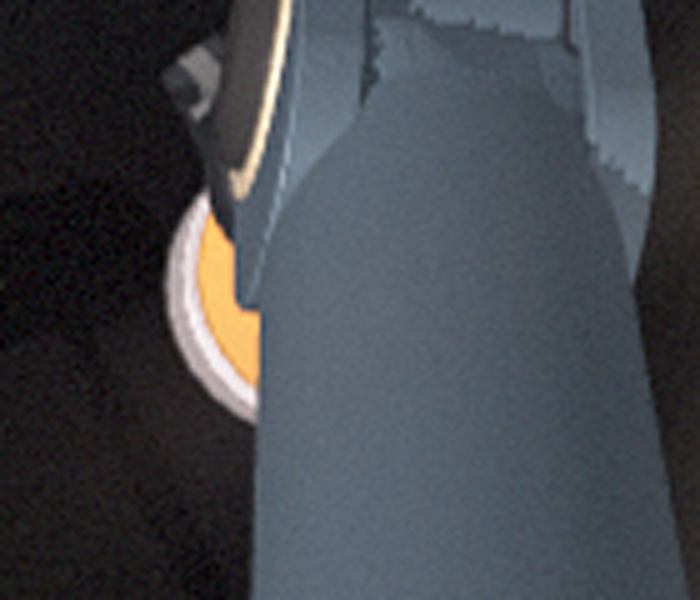

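The notch is at about -144°, still about 17° short of the pin. Joint 7 is at -132°, close to its limit, so I'll turn the hand only a few degrees more and mostly translate along the arc.

Run:
```python
from h import *
for ph,b in [(33,1),(30,2),(27,4),(25,6),(23,8),(21,10),(19,12),(17,14)]:
    b_=np.radians(b); P,_=tgt(ph,.004+.011*np.cos(b_)+.012*np.sin(b_)); _,R=tgt(ph+b,0); d,r=row(P,.118,R); print(ph,d.tolist(),r.tolist())
```

```text
33 [-0.9, -2.1, -0.0] [-0.001, -0.0, 0.041]
30 [-1.6, -3.9, -0.0] [-0.001, -0.0, 0.076]
27 [-2.2, -5.5, -0.0] [-0.001, -0.0, 0.093]
25 [-2.5, -6.5, -0.0] [-0.001, -0.0, 0.093]
23 [-2.9, -7.6, -0.0] [-0.001, -0.0, 0.093]
21 [-3.2, -8.6, -0.0] [-0.001, -0.0, 0.093]
19 [-3.5, -9.7, -0.0] [-0.001, -0.0, 0.093]
17 [-3.8, -10.8, -0.0] [-0.001, -0.0, 0.093]
```

>>> {"name": "apply_moves", "arguments": {"plan": [[-1, -2, 0, 0, 0, 0.04, 0], [-1.5, -4, 0, 0, 0, 0.08, 0], [-2, -5.5, 0, 0, 0, 0.09, 0], [-2.5, -6.5, 0, 0, 0, 0.09, 0], [-3, -7.5, 0, 0, 0, 0.09, 0], [-3, -7.5, 0, 0, 0, 0.09, 0]]}}

```text
time_s: 6.2
tcp_pos: [0.5619, -0.1517, 0.118]
orientation: [[-0.855, -0.518, 0.001], [-0.518, 0.855, -0.001], [-0.0, -0.001, -1.0]]
contact_force: [-2.2, 1.5, -0.5]
finger_gap: -0.002
```

```bash
cat > look.py <<'E'
from h import *
import sys
k=sys.argv[1]
s=env.read_state();print(s['time_s'],s['tcp_pos'],s['contact_force'],s['q'][6]); 
for n in('top','side'):
    im,d=snap(n,n+k); u,v=np.int32(proj(n,[.52,-.18,.11]))
    cv2.imwrite(f'pics/{n}{k}z.png',cv2.resize(im[v-60:v+60,u-70:u+70,::-1],None,fx=5,fy=5,interpolation=2)); print('crop',u-70,v-60)
    for t,z in(('notch',.089),('pin',.082),('rib',.094)):
      for q in env.pinpoint(n,t)[:2]: 
        X=atz(n,q['position'],z)[:2]-C;print(n,t,q['score'],q['position'],X,np.degrees(np.arctan2(X[1],X[0])))
E
python3 look.py 5
```

```text
6.2 [ 0.56190832 -0.15169428  0.11801765] [-2.18535781  1.4612485  -0.48411707] -135.93713034163105
crop 300 199
crop 229 214
side notch 0.64 [291.9, 296.3] [-0.04445667 -0.02150449] -154.18610874871172
side pin 0.97 [285.5, 301.1] [-0.05763115 -0.02035407] -160.5478879076581
side rib 0.62 [317.6, 265.0] [0.03752449 0.01269402] 18.68997132312541
```

View pics/side5z.png

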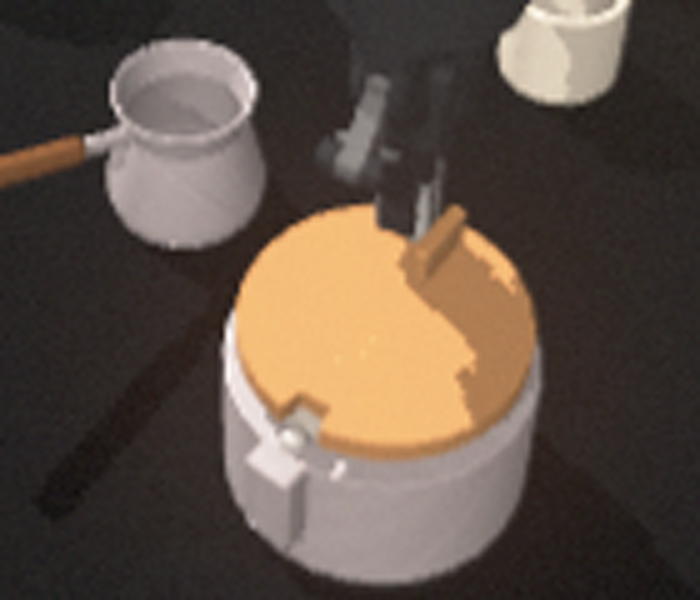

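Run:
```python
from h import *
im=cv2.imread('pics/side5.png'); 
cv2.imwrite('pics/side5zz.png',cv2.resize(im[284:312,272:308],None,fx=20,fy=20,interpolation=2))
for ph in (24,22,20,18,16):
  print(ph,end=' ')
# projected overlay: predicted notch outline for angle a
def A(p,z):
    X=atz('side',p,z)[:2]-C; return np.degrees(np.arctan2(X[1],X[0])).round(1),np.hypot(*X).round(4)
print(A((287.4,301.4),.082))
for z in((290,397),(327,408),(272,420),(318,435)): print(z,A((229+z[0]/5,214+z[1]/5),.094))
for a in(-156,-158,-160):
    for r,w in((.048,-.008),(.048,.008),(.058,-.008),(.058,.008)):
        t=np.radians(a); X=C+r*np.array([np.cos(t),np.sin(t)])+w*np.array([-np.sin(t),np.cos(t)])
        p=np.array(proj('side',[*X,.094])); print(a,r,w,((p-[229,214])*5).round())
```

```text
24 22 20 18 16 (np.float64(-157.5), np.float64(0.0595))
(290, 397) (np.float64(-164.3), np.float64(0.0528))
(327, 408) (np.float64(-148.5), np.float64(0.0488))
(272, 420) (np.float64(-162.4), np.float64(0.065))
(318, 435) (np.float64(-146.4), np.float64(0.0611))
-156 0.048 -0.008 [296. 389.]
-156 0.048 0.008 [331. 409.]
-156 0.058 -0.008 [280. 407.]
-156 0.058 0.008 [316. 428.]
-158 0.048 -0.008 [292. 386.]
-158 0.048 0.008 [327. 408.]
-158 0.058 -0.008 [276. 404.]
-158 0.058 0.008 [311. 426.]
-160 0.048 -0.008 [289. 383.]
-160 0.048 0.008 [323. 406.]
-160 0.058 -0.008 [273. 400.]
-160 0.058 0.008 [307. 423.]
```

View pics/side5zz.png

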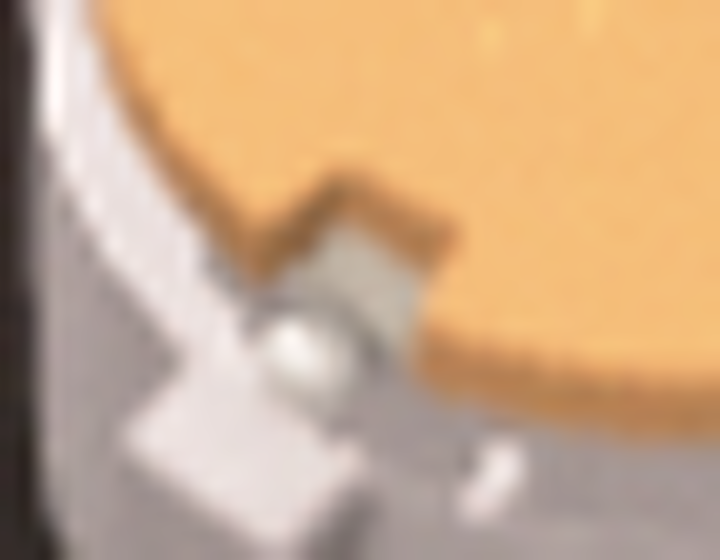

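Run:
```python
from h import *
for k in '0','5':
  im=cv2.imread(f'pics/side{k}.png')[:,:,::-1].copy(); c,a=lidfit('side',im); print(k,c,a)
c=np.array([.5332,-.1821])
def A(x,y,z):
    X=atz('side',(271.5+x/20,283.5+y/20),z)[:2]-c; return np.degrees(np.arctan2(X[1],X[0])).round(1),np.hypot(*X).round(4)
print('pin',A(305,355,.081),A(312,350,.079))
print('outer',A(258,262,.094),A(425,330,.094),'inner',A(345,180,.094),A(460,225,.094))
print('boss outer corners', [(z,A(130,440,z),A(285,545,z)) for z in(.074,.078)])
```

```text
0 [ 0.53324398 -0.18207796  0.05809031] 2118
5 [ 0.5325049  -0.18184619  0.05731514] 1579
pin (np.float64(-159.3), np.float64(0.0584)) (np.float64(-160.0), np.float64(0.0564))
outer (np.float64(-163.4), np.float64(0.0605)) (np.float64(-147.1), np.float64(0.058)) inner (np.float64(-163.5), np.float64(0.0482)) (np.float64(-149.5), np.float64(0.0461))
boss outer corners [(0.074, (np.float64(-167.1), np.float64(0.0728)), (np.float64(-152.6), np.float64(0.0726))), (0.078, (np.float64(-165.6), np.float64(0.0747)), (np.float64(-151.6), np.float64(0.0749)))]
```

>>> {"name": "apply_moves", "arguments": {"plan": [[0, -1.2, 0, 0, 0, 0, 0], [0, -2.4, 0, 0, 0, 0, 0], [0, -2.4, 0, 0, 0, 0, 0]]}}

```text
time_s: 6.98
tcp_pos: [0.5631, -0.1539, 0.118]
orientation: [[-0.855, -0.518, 0.001], [-0.518, 0.855, -0.001], [0.0, -0.001, -1.0]]
contact_force: [-1.1, 1.5, 0.1]
finger_gap: 0.001
```

```bash
python3 look.py 6; python3 -c "
import cv2
im=cv2.imread('pics/side6.png'); cv2.imwrite('pics/side6zz.png',cv2.resize(im[284:312,272:308],None,fx=20,fy=20,interpolation=2))"
```

```text
6.975 [ 0.56307953 -0.15385749  0.1180102 ] [-1.14371388  1.51654263  0.09553738] -135.7476032629157
crop 300 199
top notch 0.49 [291.7, 162.5] [0.18971292 0.14680717] 37.73408463804683
crop 229 214
side notch 0.71 [290.5, 295.1] [-0.04527336 -0.01788647] -158.4421556704361
side pin 0.73 [285.3, 301.3] [-0.05818255 -0.02054032] -160.55532276623288
side rib 0.63 [319.2, 268.9] [0.03451052 0.00289376] 4.793119383025889
```

View pics/side6zz.png

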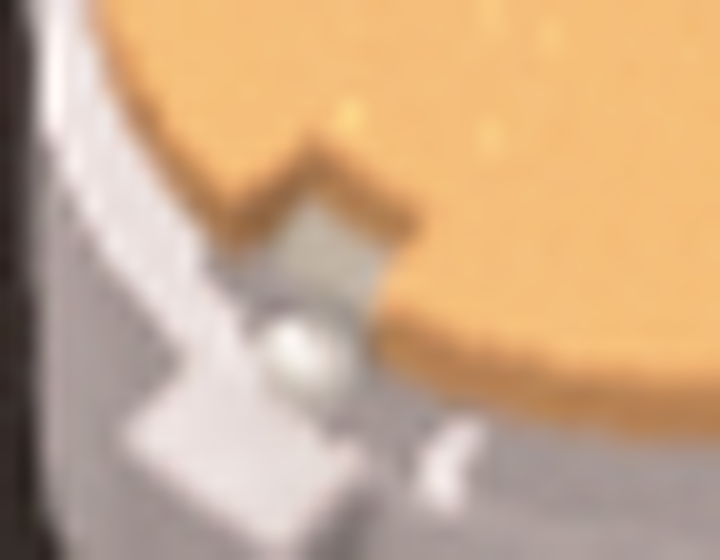

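Run:
```python
from h import *
c=np.array([.5332,-.1821])
def A(x,y,z):
    X=atz('side',(271.5+x/20,283.5+y/20),z)[:2]-c; return np.degrees(np.arctan2(X[1],X[0])).round(1),np.hypot(*X).round(4)
print('outer',A(228,232,.094),A(388,318,.094),'inner',A(313,147,.094),A(422,210,.094))
```

```text
outer (np.float64(-167.4), np.float64(0.06)) (np.float64(-150.6), np.float64(0.0584)) inner (np.float64(-169.2), np.float64(0.0476)) (np.float64(-154.2), np.float64(0.0464))
```

Notch (about -160°) and pin (about -160°) agree in the side view. I'll back off the rib, rise and clear the top camera's view to cross-check.

>>> {"name": "apply_moves", "arguments": {"plan": [[0, 4, 0, 0, 0, 0, 0], [0, 9, 0, 0, 0, 0, 0], [0, 9, -40, 0, 0, 0, 0], [0, 9, -90, 0, 0, 0, 0], [20, -20, -120, 0, 0, -0.1, 0], [50, -70, -120, 0, 0, -0.2, 0], [80, -120, -120, 0, 0, -0.3, 0], [105, -170, -120, 0, 0, -0.4, 0], [130, -215, -120, 0, 0, -0.5, 0], [130, -215, -120, 0, 0, -0.5, 0]]}}

```text
time_s: 8.62
tcp_pos: [0.561, -0.4108, 0.2379]
orientation: [[-0.509, -0.861, 0.0], [-0.861, 0.509, -0.005], [0.004, -0.002, -1.0]]
contact_force: [1.2, 0.0, 0.1]
finger_gap: -0.001
```

```bash
python3 look.py 7
python3 - <<'E'
from h import *
im=cv2.imread('pics/top7.png'); cv2.imwrite('pics/top7zz.png',cv2.resize(im[205:300,320:425],None,fx=6,fy=6,interpolation=2))
print(lidfit('top',im[:,:,::-1].copy()))
im=cv2.imread('pics/side7.png'); print(lidfit('side',im[:,:,::-1].copy()))
E
```

```text
8.625 [ 0.5610076  -0.41083509  0.23788624] [1.18524002 0.03547683 0.10158209] -86.5777233621205
crop 300 199
top notch 0.63 [377.4, 280.8] [-0.05331687 -0.0130484 ] -166.24812911665984
top pin 0.64 [380.0, 278.4] [-0.04865645 -0.01973071] -157.92691471676065
top rib 0.59 [393.5, 174.5] [ 0.15707128 -0.05728485] -20.037221035387038
top rib 0.52 [362.6, 238.6] [0.0290331 0.0117821] 22.088108511624625
crop 229 214
side notch 0.75 [287.0, 296.9] [-0.05301265 -0.01796764] -161.27687874130729
side pin 0.88 [284.0, 299.5] [-0.05818953 -0.01588608] -164.73003090020242
side pin 0.6 [264.1, 251.8] [-0.03211777  0.10748543] 106.63669633344145
side rib 0.65 [318.6, 264.4] [0.04013756 0.01294513] 17.875498237378874
(array([ 0.53421984, -0.18059756,  0.05793309]), np.int32(2629))
(array([ 0.53322274, -0.18229856,  0.05820849]), np.int32(2116))
```

View pics/top7zz.png

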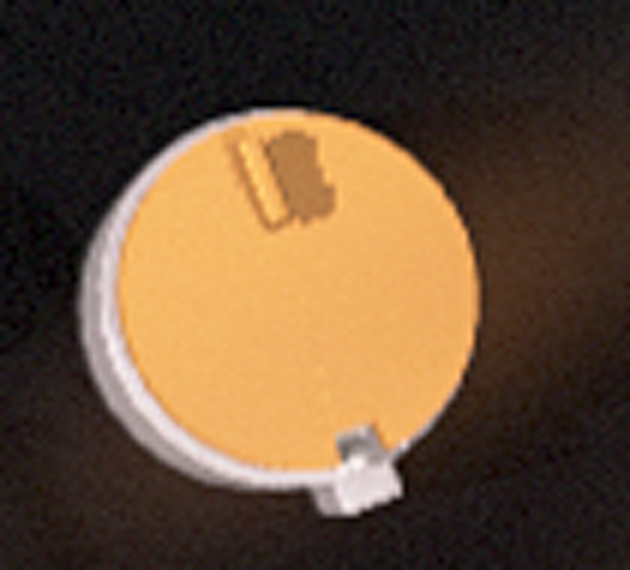

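View pics/side7z.png

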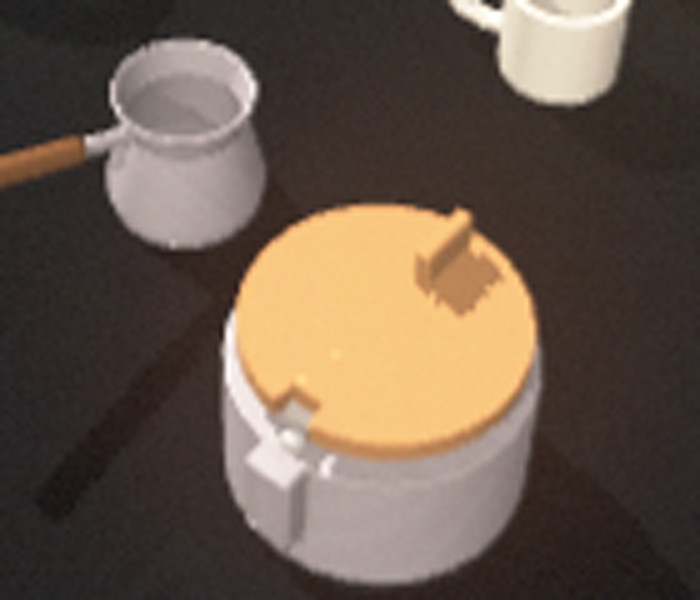

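Both views show the notch over the pin. Next I'll move above the lid's middle.

```bash
cat > pr.py <<'E'
from h import *
import sys
a=np.radians(200); y=np.array([np.cos(a),np.sin(a),0]); z=np.array([0,0,-1.]); R=np.c_[np.cross(y,z),y,z]
s=env.read_state(); print(s['time_s'],s['tcp_pos'],s['contact_force'],s['q'][6],row([.531,-.1825],float(sys.argv[1]),R))
E
python3 pr.py .15
```

```text
9.025 [ 0.56380683 -0.4035084   0.23863289] [-0.11198722  0.22832337  0.03014133] -86.590658339143 (array([-174.9,  139.2,   88.4]), array([-0.001, -0.001, -0.873]))
```

>>> {"name": "apply_moves", "arguments": {"plan": [[-20, 15, 0, 0, 0, -0.1, 0], [-45, 35, 0, 0, 0, -0.2, 0], [-70, 55, 10, 0, 0, -0.32, 0], [-95, 75, 20, 0, 0, -0.44, 0], [-120, 95, 30, 0, 0, -0.56, 0], [-145, 115, 45, 0, 0, -0.68, 0], [-165, 131, 60, 0, 0, -0.8, 0], [-175, 139, 75, 0, 0, -0.87, 0], [-175, 139, 88, 0, 0, -0.87, 0], [-175, 139, 88, 0, 0, -0.87, 0], [-175, 139, 88, 0, 0, -0.87, 0]]}}

```text
time_s: 10.4
tcp_pos: [0.5316, -0.1838, 0.1506]
orientation: [[0.337, -0.942, 0.002], [-0.942, -0.337, -0.002], [0.002, -0.001, -1.0]]
contact_force: [0.1, 0.0, 0.0]
finger_gap: -0.001
```

```bash
python3 pr.py .11
```

```text
10.4 [ 0.53158132 -0.18380426  0.15064261] [0.10968876 0.02662331 0.00126258] -60.674775463135774 (array([-1.5,  0.2, 40.6]), array([-0.001, -0.002, -0.006]))
```

>>> {"name": "apply_moves", "arguments": {"plan": [[-1.5, 0, 20, 0, 0, 0, 0], [-1.5, 0, 35, 0, 0, 0, 0], [-1.5, 0, 40, 0, 0, 0, 0], [-1.5, 0, 42, 0, 0, 0, 0], [-1.5, 0, 44, 0, 0, 0, 0], [-1.5, 0, 45, 0, 0, 0, 0], [-1.5, 0, 45, 0, 0, 0, 0]]}}

```text
time_s: 11.28
tcp_pos: [0.5314, -0.1826, 0.1062]
orientation: [[0.337, -0.942, 0.003], [-0.942, -0.337, -0.002], [0.003, -0.002, -1.0]]
contact_force: [-1.4, 0.4, 5.3]
finger_gap: 0.006
```

>>> {"name": "apply_moves", "arguments": {"plan": [[0, 0, 1, 0, 0, 0, 0], [0, 0, 2, 0, 0, 0, 0], [0, 0, 3, 0, 0, 0, 0], [0, 0, 3, 0, 0, 0, 0]]}}

```text
time_s: 11.78
tcp_pos: [0.5313, -0.1826, 0.103]
orientation: [[0.337, -0.942, 0.003], [-0.942, -0.337, -0.002], [0.003, -0.002, -1.0]]
contact_force: [-1.7, 0.3, 3.1]
finger_gap: 0.005
```

Moved another 3 mm at no more than 6 N, so the pin isn't blocking it. I'll keep pressing.

>>> {"name": "apply_moves", "arguments": {"plan": [[0, 0, 1, 0, 0, 0, 0], [0, 0, 2, 0, 0, 0, 0], [0, 0, 3, 0, 0, 0, 0], [0, 0, 4, 0, 0, 0, 0], [0, 0, 4, 0, 0, 0, 0]]}}

```text
time_s: 12.4
tcp_pos: [0.5314, -0.1827, 0.1002]
orientation: [[0.337, -0.942, 0.003], [-0.942, -0.337, -0.002], [0.003, -0.002, -1.0]]
contact_force: [-5.1, 0.5, 12.9]
finger_gap: -0.0
```

>>> {"name": "apply_moves", "arguments": {"plan": [[0, 0, 1.5, 0, 0, 0, 0], [0, 0, 3, 0, 0, 0, 0], [0, 0, 3, 0, 0, 0, 0]]}}

```text
time_s: 12.78
tcp_pos: [0.5315, -0.1827, 0.1]
orientation: [[0.336, -0.942, 0.003], [-0.942, -0.336, -0.003], [0.004, -0.001, -1.0]]
contact_force: [-8.4, 2.7, 24.5]
finger_gap: 0.001
```

Firm stop at 24 N, with the tip at z = 0.086. I'll withdraw and check.

>>> {"name": "apply_moves", "arguments": {"plan": [[0, 0, -5, 0, 0, 0, 0], [0, 0, -20, 0, 0, 0, 0], [0, 0, -60, 0, 0, 0, 0], [0, 0, -110, 0, 0, 0, 0], [40, 0, -140, 0, 0, 0, 0], [90, 0, -140, 0, 0, 0, 0], [140, 0, -140, 0, 0, 0, 0], [190, 0, -140, 0, 0, 0, 0], [230, 0, -140, 0, 0, 0, 0], [230, 0, -140, 0, 0, 0, 0], [230, 0, -140, 0, 0, 0, 0]]}}

```text
time_s: 14.15
tcp_pos: [0.6086, -0.3978, 0.2405]
orientation: [[0.337, -0.941, 0.002], [-0.941, -0.337, -0.001], [0.002, -0.002, -1.0]]
contact_force: [1.0, 0.5, 0.7]
finger_gap: -0.002
```

```bash
python3 look.py 8
python3 - <<'E'
from h import *
d7=env.read_camera('side')[1]
im=cv2.imread('pics/top8.png'); d=env.read_camera('top')[1]
for n,dd in(('top',d),('side',d7)):
    R,t,f,cx,cy=cam(n); z=[]
    for dx,dy in np.random.default_rng(0).uniform(-.015,.015,(60,2)):
        u,v=np.int32(np.round(proj(n,[.534+dx,-.1815+dy,.087]))); D=dd[v,u]
        z.append((R.T@(np.array([(u-cx)/f*D,(v-cy)/f*D,D])-t))[2])
    print(n,'lid z',np.median(z))
E
```

```text
14.15 [ 0.60862748 -0.39779504  0.2404723 ] [1.04357293 0.50936567 0.68076248] -43.4399775875634
crop 300 199
top notch 0.59 [376.7, 280.0] [-0.0517548  -0.01179184] -167.16480480687775
top pin 0.91 [381.9, 283.0] [-0.05761507 -0.02286519] -158.35378614713542
top rib 0.61 [358.7, 235.4] [0.03554234 0.01906549] 28.209833253377006
crop 229 214
side notch 0.83 [289.1, 299.0] [-0.05211294 -0.02392686] -155.33849955425924
side notch 0.2 [314.8, 273.1] [0.02359802 0.00181969] 4.409455662356299
side rib 0.63 [305.3, 280.4] [-0.00482854 -0.00662894] -126.06973517774802
side rib 0.61 [318.3, 268.1] [0.03414929 0.00546782] 9.096716757905664
top lid z 0.08643516855693914
side lid z 0.08632642971768256
```

View pics/side8z.png

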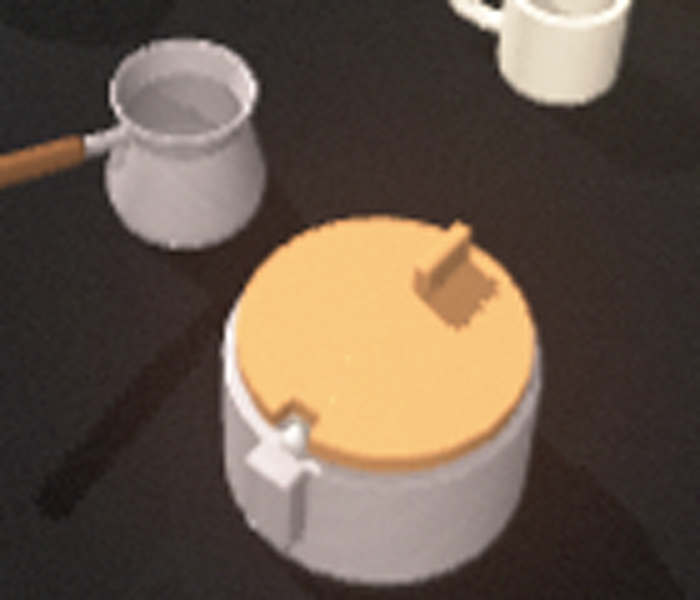

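View pics/top8.png

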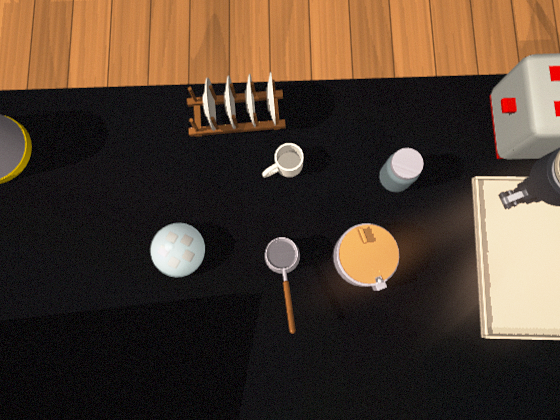

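The lid is down at z of about 0.0864. The pin sits inside the notch at side zoom (293,435), the bystanders haven't moved, and the hand is clear of everything. Handing in.

```bash
python3 -c "
from rig import env
print(env.job_done())"
```

```text
the job is handed in; nothing more can be done
None
```

The lid is turned and pressed home, the hand is clear, and I handed the job in at about 14 s of the 58 s allowed. No verdict is reported.

**What I did:** With the gripper shut, I pushed the rib about 100° clockwise. The contact force read about 2–3 N at each check. I checked the notch against the pin in both views, then pressed the middle of the lid down to a firm stop. The press peaked at about 25 N, and the fingertips stopped at z = 0.086.

**Last checks:**
- **Lid height:** depth readings put the lid top at z = 0.0864 (top camera) and 0.0863 (side camera), so it is about 7.6 of 8 mm down.
- **Notch and pin:** the side picture shows the pin inside the notch.
- **Bystanders:** the dish, cezve, cup and sugar jar look unmoved in the top picture, judged by eye.

**Where checks disagreed:** after pressing, the networks' notch readings differed by about 12° (-167° from the top view, -155° from the side view). Their average is about -161°, close to the pin at about -160°. I relied on the corner measurements from the zoomed side view before pressing, which put notch and pin within about 1°. The lid also went down at only about 6 N, with no sign of the pin blocking it.

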